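# Release the eccentric lock and send the instrument tray into the drying dock

### The job

Turn the blue cam plate by pushing its red post round with the fingertips until the cam's flat edge (its low point) squarely faces the follower roller; either way round will do. Then gently push the black upright plate of the tray carriage forward until the carriage is fully home under the dryer hood, without forcing it against the cam, and take the hand away. Nothing is to be gripped or lifted: the instrument cassette stays lying in the tray, and the spray bottle, beaker and jar are left where they stand.

Things in the scene. Friction and masses are not known exactly. Their poses are not given: they have to be found in the camera images.
- dock: White instrument-drying dock fixed to the counter, base 340 (x) x 310 (y) x 25 mm high. Origin: centre of the underside, on the counter. Its x axis is the direction in which the carriage is pushed forward, y to the left of that, z up. Over its far left corner stands a white hood (x from 75 to 165 mm, y from 2 to 138 mm, top 90 mm above the counter), open towards the carriage.
- cam_axis (a point): Point on the upright axis about which the cam plate turns, at the level of the plate's top (40 mm above the counter); in the dock frame at x 30, y -75 mm. A low bolt head of radius 11 mm, 4 mm high, marks it.
- cam (a joint): Angle of the cam plate (rad), counter-clockwise from above positive. At 0 its flat faces the dock's +x, away from the roller (high point, carriage blocked). At +3.14 or -3.14 the flat squarely faces the roller (dock's -x): low point; the red post is then on the +x side of the axis. Starts within -1.3 to 1.3; no detent; turns to 4.1 either way; friction holds it where left (about 3 N at the post turns it).
- cam_post (a point): Centre, half-way up, of the upright red round post on the cam plate, 16 mm in diameter, 50 mm tall (from 40 to 90 mm above the counter), 45 mm from the cam axis on the side opposite the flat. This point is 65 mm above the counter.
- cam_flat (a point): Middle of the flat edge of the cam plate, at the plate's top, 18 mm from the axis.
- cam_plate: Blue cam plate: horizontal disc of radius 60 mm, 12 mm thick (top 40 mm above the counter), cut by one straight flat edge 18 mm from its axis, with a white line along the flat; the red post stands on it. Origin on the axis, 25 mm above the counter; its +x axis points from the axis to the middle of the flat.
- carriage (a joint): Forward travel of the tray carriage along the dock's +x (m). It starts between 0 and 0.006; the cam at its high point stops it at about 0.008; 0.044 is fully home against its stop. It slides with about 3 N of friction and stays where it is left.
- push_face (a point): Centre of the rear face (facing the dock's -x) of the black upright push plate at the rear of the carriage: 90 mm wide (y), 5 mm thick, its top 87 mm and its foot 31 mm above the counter; this point is 69 mm above the counter and moves with the carriage.
- tray_center (a point): Centre of the inner floor of the open steel tray on the carriage (tray outside 110 x 120 mm, walls 4 mm thick, rim 59 mm above the counter, floor 33 mm above the counter).
- slide_body: The carriage: tray, push plate and a dark steel cross bar, reaching right (the dock's -y) to in front of the cam, with a brass roller (16 mm diameter, upright axis) at its end that meets the edge of the cam plate; the bar's top is 41 mm above the counter. Origin under the tray's centre, 29 mm above the counter.
- roller_front (a point): Foremost point (towards the cam) of the brass follower roller, 34 mm above the counter.
- cassette_center (a point): Centre of the loose aluminium instrument cassette lying in the tray, 85 x 95 x 28 mm, with 7 to 9 mm of play. It rides along.
- spray: White bottle with green cap, 56 mm diameter, 150 mm tall; bystander. Origin at the centre of its underside.
- beaker: Steel beaker, 72 mm diameter, 85 mm tall; bystander. Origin at the centre of its underside.
- jar: White jar with yellow cap, 70 mm diameter, 75 mm tall; bystander. Origin at the centre of its underside.
There are look-alikes about, which are no part of the job. Of the things shaped like the part that bears cassette_center, the aluminium one is meant.

How it is judged:
By the outcome, as a careful person would: the job done as asked, in the order asked, and still so for the second after the job is handed in, with the robot touching nothing.
It also fails if it takes over 58 s, if anything falls off the work surface, if the arm or the gripper's body presses on something with over 40 N, if the wrist force passes 120 N, or if a joint passes its speed limit or range.

### The arm

A 7-joint arm with a two-finger parallel gripper is mounted at the origin on the work surface. World frame = base frame: x ahead of the robot, y to its left, z up, the work surface at z = 0. Lengths are in mm, angles in rad, forces in N, time in s.
With the tool pointing down it reaches from about 400 to 875 mm from the base axis. Payload 4.4 kg.
Tool frame: the origin (TCP) lies at the centre of the arm's flange, where the gripper is bolted on; the fingertips stand 173 mm ahead of it and the grasp point (between the pads) lies 155 mm ahead of it; z points along the fingers, y is the direction in which the jaws open and shut (so a half turn about z gives the same grasp; the last joint's range is limited). The gripper opens to 85 mm and grips with 20 to 120 N. Pads are 22 mm wide; open, the fingers measure 114 mm over their backs; the gripper's body (76 mm by 85 mm) begins 54 mm behind the grasp point. The pads swing forward as they close: fully open they stand 13 mm farther back than shut.
Start: joints at [1.102, 0.628, 0.038, 1.517, -0.027, 0.996, -0.02], TCP at [254.819, -597.982, 404.713] pointing down, gripper open.
Joint ranges: [-3.06, 3.06], [-0.37, 2.12], [-1.25, 1.32], [0.18, 2.47], [-1.1, 4.24], [0.23, 1.98], [-2.94, 2.94]. Speed limits (rad/s): [2.57, 2.57, 3.14, 3.14, 3.14, 3.14, 3.14].

### API

Orientations are given as [roll, pitch, yaw] about the fixed x, y, z axes, in that order (R = Rz(yaw) Ry(pitch) Rx(roll)).
In Python, from cell import * gives the robot as it stands. The module is installed in compiled form; this text tells all that it offers.
- The arm moves only by the shell command python3 -m jog 'ROWS'. ROWS is JSON, one flat list of numbers, 5 for each row, row after row: the shift along the tool's x, y, z in mm, then the turn about the tool's z in degrees, then the finger opening in mm, from 0 to 85.4. A call has 1 to 20 rows; each row is the pose to reach, as a shift and turn from the pose commanded when the call began, along the tool's axes at that moment; what a row does not reach only later rows make up. A row lasts 1/12 s, in which the tool goes at most 41.7 mm and 7.16 degrees, less where a joint would pass 70% of its speed; a pose out of reach is approached as far as the arm can. A call with a gripper value outside its range is refused whole. The fingers move at their own pace and stop on an object; the grip force is fixed at half the most. Time passes only in rows, so rows that repeat a pose let the fingers close. It gives the time, the measured TCP pose, the force and the opening at its end, in the units of the state.
- read_state(): the state, without advancing time (a new reading comes with each control period).
- get_image(name): name is "side" or "top"; returns (picture, depth): 480x640x3 uint8, blue, green, red; 480x640 float32, mm along the optical axis (not along the pixel's ray), 0 where there is no reading.
- camera_params(name): a dict with "K" (3x3 intrinsics, pixels), "T" (4x4, takes a point from camera to world coordinates). Camera axes: x right, y up, looking along -z (the intrinsics and any distortion apply to the point x, -y, -z); pixel columns grow to the right and rows downward; lengths in mm; the calibration is good to about 2 mm. A picture is of the moment at which its call begins. camera_params takes no time and is no camera call.
- finish_job(): hands the job in, once; it reports no verdict.
The state is a dict: "clock": time; "qpos": joint angles; "qd": joint speeds; "tau": joint torques, N m; "eef_pos": TCP position; "tool_rot": TCP orientation; "force": force on the tool from outside, world axes, zero at the start; "torque": the same for the moment, N m; "width": finger opening in mm.
Only numpy, scipy, OpenCV 4.12 (cv2) and the standard library are available. Lean on these libraries where they do the work, as an engineer would, in place of code of your own. Each camera call takes 0.05 s, during which the arm holds its last target.

## Working session

There is one attempt and no reset: what is moved stays moved. The work goes in short steps, Python scripts to look and compute and a shell command to move; the robot and the scene stay as the last step left them, time stands still between calls to the robot, and variables do not carry over. Pictures are saved under pics/ and viewed, and the job is handed in when it is done.

```bash
mkdir -p pics; python3 - <<'E'
from cell import *
import cv2,numpy as np
s=read_state();print(s)
for n in("top","side"):
    im,d=get_image(n);cv2.imwrite(f"pics/{n}0.png",im);np.save(f"pics/{n}0.npy",d)
    print(camera_params(n))
E
```

```text
{'clock': 0.0, 'qpos': array([ 1.10217104,  0.62935336,  0.03841314,  1.51835829, -0.02699495,
        0.99625384, -0.0200002 ]), 'qd': array([ 0.00164631,  0.00076532, -0.00067273,  0.00171044, -0.00053453,
        0.00070224, -0.00069218]), 'tau': array([ 9.73326351e-04, -5.63389850e+01,  1.22686554e+00, -1.93441683e+01,
        1.11766104e-02,  1.07945694e-02,  5.45284649e-05]), 'eef_pos': array([ 254.74428155, -597.69270583,  403.78665156]), 'tool_rot': array([-3.13973695e+00,  1.17141531e-05,  4.02851370e-01]), 'force': array([-1.07284059, -0.80058989,  0.38942164]), 'torque': array([ 0.00328763, -0.01192628, -0.01170181]), 'width': 85.18604735938968}
{'K': array([[546.00167336,   0.        , 313.1540346 ],
       [  0.        , 546.00167336, 247.93140648],
       [  0.        ,   0.        ,   1.        ]]), 'T': array([[ 7.17514153e-03,  9.93551122e-01, -1.13157791e-01,
         4.78165899e+02],
       [-9.99408663e-01,  3.31955768e-03, -3.42243191e-02,
        -1.26534503e+01],
       [-3.36279768e-02,  1.13336441e-01,  9.92987417e-01,
         1.09834406e+03],
       [ 0.00000000e+00,  0.00000000e+00,  0.00000000e+00,
         1.00000000e+00]])}
{'K': array([[491.77716918,   0.        , 323.03547653],
       [  0.        , 491.77716918, 244.80991566],
       [  0.        ,   0.        ,   1.        ]]), 'T': array([[-8.59312701e-01,  2.90406025e-01, -4.21005964e-01,
         1.70264722e+02],
       [-5.11390411e-01, -4.75243086e-01,  7.15977553e-01,
         6.85170768e+02],
       [ 7.84402142e-03,  8.30547019e-01,  5.56893276e-01,
         6.17526919e+02],
       [ 0.00000000e+00,  0.00000000e+00,  0.00000000e+00,
         1.00000000e+00]])}
```

View pics/top0.png

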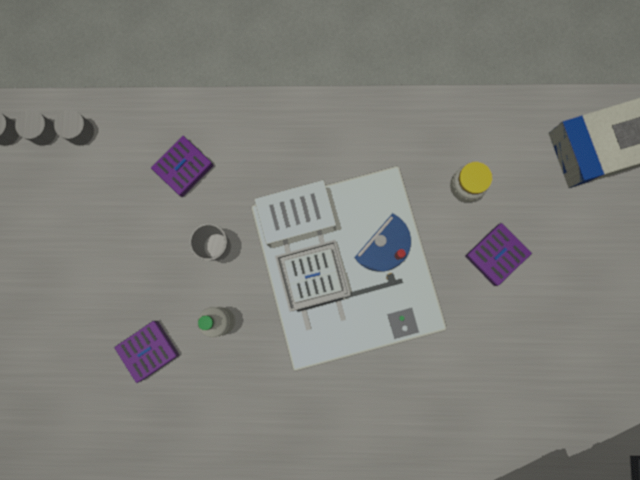

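View pics/side0.png

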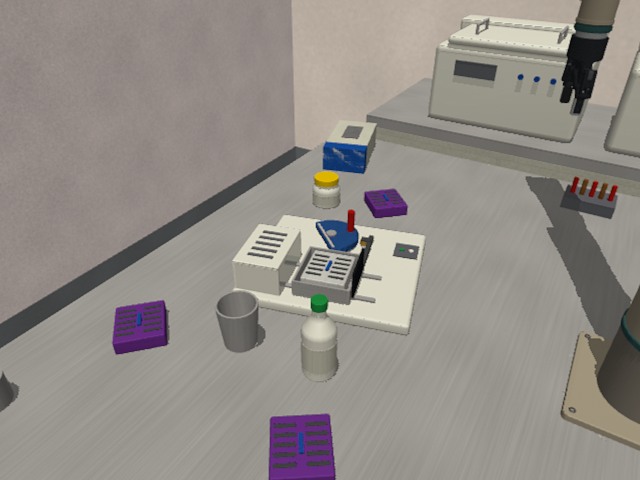

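The top view shows the dock with its hood at px (297,212), the cam at (382,241), the red post at (401,254), the tray with the aluminium cassette at (312,275) and the push plate and bar running from (320,300) to (400,283). The purple look-alike cassettes are at (182,166), (146,351) and (499,254). Of these the aluminium one in the tray is meant. The bystanders are the beaker (210,243), the bottle (210,322) and the jar (473,180).

```bash
cat > h.py <<'E'
from cell import *
import cv2,numpy as np
def ray(n,u,v,z):
    p=camera_params(n);K=p["K"];T=p["T"]
    d=T[:3,:3]@np.array([(u-K[0,2])/K[0,0],-(v-K[1,2])/K[1,1],-1]);o=T[:3,3]
    return (o+d*(z-o[2])/d[2])
def proj(n,P):
    p=camera_params(n);T=p["T"];c=T[:3,:3].T@(np.array(P)-T[:3,3]);K=p["K"]
    return K[0,0]*c[0]/-c[2]+K[0,2],K[1,2]+K[1,1]*c[1]/c[2]
def blob(m):
    n,l,s,c=cv2.connectedComponentsWithStats(m.astype(np.uint8));
    return [(s[i],c[i].round(1)) for i in range(1,n) if s[i,4]>8]
E
python3 - <<'E'
from h import *
im=cv2.imread("pics/top0.png");d=np.load("pics/top0.npy")
h=cv2.cvtColor(im,cv2.COLOR_BGR2HSV);H,S,V=cv2.split(h)
print("red",blob(((H<8)|(H>172))&(S>150)&(V>60)))
print("blue",blob((H>100)&(H<118)&(S>130)))
# world height map
vv,uu=np.mgrid[:480,:640];p=camera_params("top");K=p["K"];T=p["T"]
P=np.stack([(uu-K[0,2])/K[0,0]*d,-(vv-K[1,2])/K[1,1]*d,-d],-1)@T[:3,:3].T+T[:3,3]
Z=P[...,2]
roi=np.zeros_like(H,bool);roi[150:385,240:455]=1
m=(Z>15)&(d>0)&roi
print(Z[345,380],Z[345,330],Z[400,400])
c,_=cv2.findContours(m.astype(np.uint8),cv2.RETR_EXTERNAL,cv2.CHAIN_APPROX_NONE)
c=max(c,key=cv2.contourArea);r=cv2.minAreaRect(c);b=cv2.boxPoints(r);print(r);
print([ray("top",*q,25).round(1) for q in b])
# using 3D points at dock level
mm=m&(abs(Z-25)<6);
q=P[mm][:,:2].astype(np.float32);r=cv2.minAreaRect(q);print(r)
cv2.imwrite("pics/crop1.png",cv2.resize(im[150:385,240:455],None,fx=2.5,fy=2.5,interpolation=2))
im2=cv2.imread("pics/side0.png")
cv2.imwrite("pics/crop2.png",cv2.resize(im2[190:340,220:440],None,fx=3.5,fy=3.5,interpolation=2))
E
```

```text
red [(array([398, 250,   7,   7,  36], dtype=int32), array([400.8, 253.2]))]
blue [(array([ 563,  116,   40,   68, 1275], dtype=int32), array([582.9, 148.8])), (array([175, 159,  11,  11,  42], dtype=int32), array([179.7, 164.2])), (array([382, 215,  28,  38, 184], dtype=int32), array([400.4, 234.2])), (array([364, 243,  10,  12,  18], dtype=int32), array([368.7, 248.6])), (array([380, 245,   7,   5,   9], dtype=int32), array([383.6, 247.3])), (array([495, 248,  11,  11,  39], dtype=int32), array([500.3, 253.1])), (array([379, 266,  14,   4,  19], dtype=int32), array([385.4, 268.1])), (array([138, 348,  13,   8,  25], dtype=int32), array([143.8, 351.6]))]
25.9709023303883 29.50817001924861 -0.756382253876609
((347.14898681640625, 264.4671936035156), (177.12240600585938, 159.20330810546875), 74.85428619384766)
[array([697.4, 157.6,  25. ]), array([ 782.3, -150.4,   25. ]), array([ 443.5, -235.6,   25. ]), array([361.5,  60.7,  25. ])]
((578.5803833007812, -88.29269409179688), (340.02252197265625, 404.6238708496094), 15.455516815185547)
```

View pics/crop1.png

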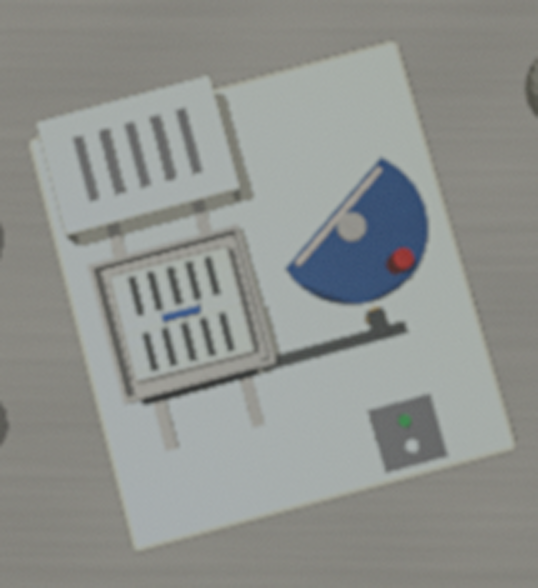

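View pics/crop2.png

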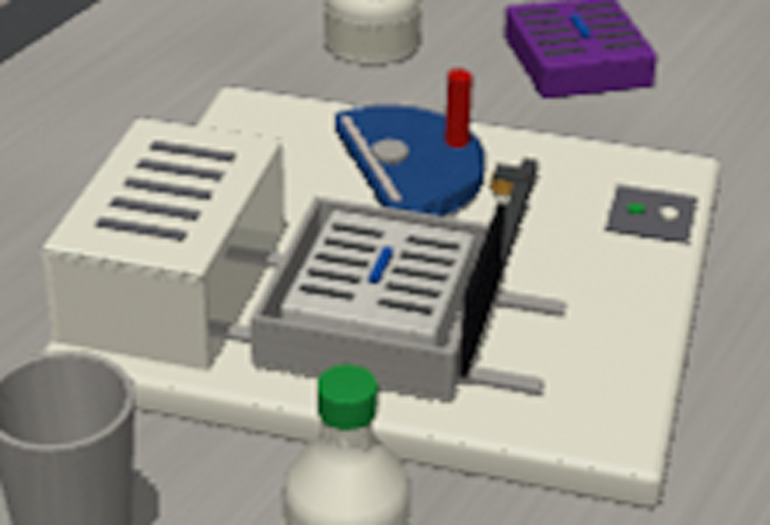

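```bash
cat >> h.py <<'E'
c=[np.array(q)/2.5+[240,150] for q in [(396,42),(513,449),(135,550),(31,142)]]
FR,NR,NL,FL=[ray("top",*q,25)[:2] for q in c]
yaw=np.mean([np.arctan2(*(a-b)[::-1]) for a,b in [(FR,NR),(FL,NL)]]+[np.arctan2(*(a-b)[::-1])-np.pi/2 for a,b in [(NL,NR),(FL,FR)]])
O=(FR+NR+NL+FL)/4
R=np.array([[np.cos(yaw),-np.sin(yaw)],[np.sin(yaw),np.cos(yaw)]])
D2W=lambda p:O+R@np.array(p)
W2D=lambda p:R.T@(np.array(p)[:2]-O)
E
python3 - <<'E'
from h import *
print(yaw,O,[np.linalg.norm(x) for x in(FR-NR,NL-NR,FL-NL,FL-FR)])
print("dock corners in D",[W2D(x).round(1) for x in(FR,NR,NL,FL)])
q=lambda x,y,z:ray("top",x/2.5+240,y/2.5+150,z)
print("bolt D",W2D(q(352,227,44)),"W",D2W([30,-75]))
print("post D",W2D(ray("top",400.8,253.2,90)), W2D(q(404,257,90)))
print("flat ends",W2D(q(380,162,40)),W2D(q(291,268,40)))
print("roller ",W2D(q(375,317,41)), "plate top ends",W2D(q(143,401,87)),W2D(q(252,371,87)))
print("hood corners", [W2D(q(*x,90)) for x in[(38,121),(209,77),(240,192),(70,236)]])
for n,u,v,z in[("beaker",210,243,85),("spray",207,322,150),("jar",475,178,75)]:
  w=ray("top",u,v,z);print(n,w,W2D(w))
im=cv2.imread("pics/side0.png")
for nm,P in [("axis",[*D2W([30,-75]),44])]: print(nm,proj("side",P),(np.array(proj("side",P))-[220,190])*3.5)
E
```

```text
0.2668576712511306 [563.29978321 -42.69764044] [np.float64(333.4350804927874), np.float64(302.28825392991604), np.float64(331.78347373277154), np.float64(303.29646792759905)]
dock corners in D [array([ 167.1, -152.1]), array([-166.3, -150.7]), array([-166.3,  151.6]), array([165.5, 151.2])]
bolt D [ 30.54312179 -75.51220937] W [ 612.01553503 -107.13191334]
post D [ -5.87008699 -99.27755935] [  -5.5381236  -100.90180661]
flat ends [  74.60257409 -110.92170972] [ 12.33885268 -21.70865014]
roller  [-41.18244596 -74.02365788] plate top ends [-58.17059798 112.82412973] [-57.57981697  29.48304284]
hood corners [array([165.17275075, 136.10491633]), array([163.77278804,   2.92624273]), array([73.04475056,  3.29580883]), array([ 74.18354089, 134.36347033])]
beaker [602.34016087 216.69215102  85.        ] [106.06002931 239.91349521]
spray [456.37598019 203.25075749 150.        ] [-38.28216374 265.43886309]
jar [ 729.2683991  -283.48664963   75.        ] [  96.59758309 -276.03230852]
axis (np.float64(332.6978429760488), np.float64(231.751535773115)) [394.44245042 146.13037521]
```

```bash
cat >> h.py <<'E'
from scipy.spatial.transform import Rotation as Ro
def rows(tg):  # tg: list of dock x,y,tipz,yaw_dock(deg); relative to measured pose now
    s=read_state();Rt=Ro.from_euler("xyz",s["tool_rot"]).as_matrix();out=[]
    for x,y,z,a in tg:
        w=np.array([*D2W([x,y]),z+173]);dl=Rt.T@(w-s["eef_pos"])
        turn=-(np.degrees(np.arctan2(Rt[1,0],Rt[0,0])*-1+yaw)+a)
        turn=(turn+180)%360-180
        out.append([*dl.round(1),round(turn,1)])
    return out
def now():
    s=read_state();e=s["eef_pos"];print("t",round(s["clock"],2),"dock",W2D(e).round(1),"tip",round(e[2]-173,1),"yawd",round(np.degrees(s["tool_rot"][2]-yaw),1),"F",s["force"].round(1),"q",s["qpos"].round(2),"w",round(s["width"],1),"FD",(R.T@s["force"][:2]).round(1))
def orbit(p,off):  # p = post angle deg
    a=np.radians(p);return [30+45*np.cos(a)+off*np.sin(a),-75+45*np.sin(a)-off*np.cos(a)]
E
python3 - <<'E'
from h import *
now()
for r in rows([[*orbit(-145,36),200,-55],[*orbit(-145,36),58,-55]]):print(r)
E
```

```text
t 0.1 dock [-444. -454.] tip 230.9 yawd 7.8 F [ 0.2  0.4 -0.5] q [ 1.1   0.63  0.04  1.52 -0.03  1.   -0.02] w 85.2 FD [0.3 0.3]
[np.float64(464.5), np.float64(-322.7), np.float64(31.4), np.float64(62.8)]
[np.float64(464.5), np.float64(-322.4), np.float64(173.4), np.float64(62.8)]
```

```bash
python3 -m jog '[12,-8,0,2,0, 35,-24,0,6,0, 63,-44,0,10,0, 92,-64,0,15,0, 122,-85,0,20,0, 153,-106,5,25,0, 184,-128,10,30,0, 215,-149,10,35,0, 246,-171,15,40,0, 277,-192,15,45,0, 308,-214,20,50,0, 339,-235,20,55,0, 370,-257,25,60,0, 400,-278,30,63,0, 428,-297,30,63,0, 448,-311,30,63,0, 458,-318,30,63,0, 463,-322,31,63,0, 464,-322,31,63,0, 464,-322,31,63,0]'; python3 - <<'E'
from h import *
now()
for r in rows([[*orbit(-145,36),58,-55]]):print(r)
E
```

```text
clock: 1.77
eef_pos: [554.8, -121.4, 373.7]
tool_rot: [3.14, -0.0, -0.699]
force: [-0.2, -0.7, -0.9]
width: 0.2
t 1.77 dock [-28.9 -73.6] tip 200.7 yawd -55.3 F [-0.2 -0.7 -0.9] q [-0.05  0.57  0.34  1.79 -0.25  0.82 -1.87] w 0.2 FD [-0.4 -0.7]
[np.float64(-1.1), np.float64(-2.7), np.float64(142.6), np.float64(-0.3)]
```

```bash
python3 -m jog '[0,-1,15,0,0, -1,-2,40,0,0, -1,-3,70,0,0, -1,-3,95,0,0, -1,-3,115,0,0, -1,-3,128,0,0, -1,-3,135,0,0, -1,-3,140,0,0, -1,-3,142,0,0, -1,-3,142,0,0]'; python3 - <<'E'
from h import *
now()
for n in("top","side"):
    im,d=get_image(n);cv2.imwrite(f"pics/{n}1.png",im)
    b=im[150:385,240:455] if n=="top" else im[150:310,250:450]
    cv2.imwrite(f"pics/{n}1c.png",cv2.resize(b,None,fx=2.5,fy=2.5,interpolation=2))
for p in(-145,-140,-130,-120,-110,-100,-90,-80,-70,-60): print(p,rows([[*orbit(p,19),58,p+90]])[0])
E
```

```text
clock: 2.6
eef_pos: [556.6, -117.8, 232.1]
tool_rot: [-3.142, -0.001, -0.698]
force: [0.8, 0.6, -0.0]
width: 0.1
t 2.6 dock [-26.3 -70.6] tip 59.1 yawd -55.3 F [ 0.8  0.6 -0. ] q [ 0.01  0.77  0.24  1.89 -0.34  0.52 -1.79] w 0.1 FD [0.9 0.4]
-145 [np.float64(16.9), np.float64(1.9), np.float64(1.6), np.float64(-0.2)]
-140 [np.float64(20.9), np.float64(3.3), np.float64(1.6), np.float64(-5.2)]
-130 [np.float64(29.2), np.float64(5.2), np.float64(1.6), np.float64(-15.2)]
-120 [np.float64(37.7), np.float64(5.6), np.float64(1.7), np.float64(-25.2)]
-110 [np.float64(46.1), np.float64(4.5), np.float64(1.7), np.float64(-35.2)]
-100 [np.float64(54.3), np.float64(2.0), np.float64(1.7), np.float64(-45.2)]
-90 [np.float64(61.8), np.float64(-2.0), np.float64(1.7), np.float64(-55.2)]
-80 [np.float64(68.6), np.float64(-7.1), np.float64(1.7), np.float64(-65.2)]
-70 [np.float64(74.4), np.float64(-13.4), np.float64(1.7), np.float64(-75.2)]
-60 [np.float64(79.0), np.float64(-20.5), np.float64(1.7), np.float64(-85.2)]
```

View pics/side1c.png

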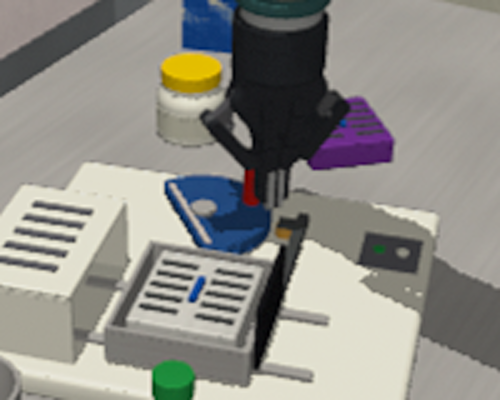

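View pics/top1c.png

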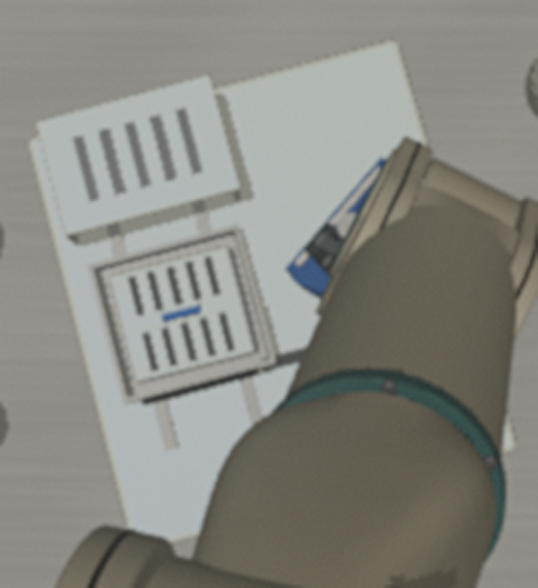

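The fingers stand at (270,185) in the side crop, just behind the red post at (250,185), clear of the bar and roller. The arm hides the cam from the top camera. Now I push along the arc.

```bash
python3 -m jog '[4,0,1,0,0, 9,1,1,0,0, 13,1,1,0,0, 17,2,1,0,0, 19,3,1,-3,0, 21,3,1,-5,0, 25,4,1,-10,0, 29,5,1,-15,0, 33,5.5,1,-20,0, 38,5.5,1,-25,0, 42,5,1,-30,0, 46,4.5,1,-35,0, 50,3.5,1,-40,0, 54,2,1,-45,0, 58,0,1,-50,0, 62,-2,1,-55,0, 65,-4.5,1,-60,0, 68.5,-7,1,-65,0, 68.5,-7,1,-65,0]'; python3 - <<'E'
from h import *
now()
for n in("top","side"):
    im,d=get_image(n);cv2.imwrite(f"pics/{n}2.png",im)
    b=im[150:385,240:455] if n=="top" else im[150:310,250:450]
    cv2.imwrite(f"pics/{n}2c.png",cv2.resize(b,None,fx=2.5,fy=2.5,interpolation=2))
for p in range(-80,5,5): print(p,rows([[*orbit(p,19),58,p+90]])[0])
E
```

```text
clock: 4.28
eef_pos: [613.4, -157.9, 230.5]
tool_rot: [3.14, 0.002, 0.438]
force: [-1.7, -3.0, -0.2]
width: -0.2
t 4.28 dock [  17.9 -124.4] tip 57.5 yawd 9.8 F [-1.7 -3.  -0.2] q [ 0.24  0.82 -0.05  1.69  0.07  0.63 -0.99] w -0.2 FD [-2.4 -2.4]
-80 [np.float64(1.5), np.float64(-0.7), np.float64(-0.6), np.float64(-0.4)]
-75 [np.float64(5.5), np.float64(0.7), np.float64(-0.6), np.float64(-5.4)]
-70 [np.float64(9.6), np.float64(1.8), np.float64(-0.6), np.float64(-10.4)]
-65 [np.float64(13.8), np.float64(2.6), np.float64(-0.6), np.float64(-15.4)]
-60 [np.float64(18.1), np.float64(2.9), np.float64(-0.6), np.float64(-20.4)]
-55 [np.float64(22.3), np.float64(2.9), np.float64(-0.6), np.float64(-25.4)]
-50 [np.float64(26.6), np.float64(2.6), np.float64(-0.6), np.float64(-30.4)]
-45 [np.float64(30.8), np.float64(1.8), np.float64(-0.6), np.float64(-35.4)]
-40 [np.float64(34.9), np.float64(0.7), np.float64(-0.6), np.float64(-40.4)]
-35 [np.float64(38.9), np.float64(-0.8), np.float64(-0.6), np.float64(-45.4)]
-30 [np.float64(42.7), np.float64(-2.6), np.float64(-0.6), np.float64(-50.4)]
-25 [np.float64(46.4), np.float64(-4.7), np.float64(-0.6), np.float64(-55.4)]
-20 [np.float64(49.9), np.float64(-7.1), np.float64(-0.7), np.float64(-60.4)]
-15 [np.float64(53.2), np.float64(-9.9), np.float64(-0.7), np.float64(-65.4)]
-10 [np.float64(56.2), np.float64(-12.9), np.float64(-0.7), np.float64(-70.4)]
-5 [np.float64(58.9), np.float64(-16.2), np.float64(-0.7), np.float64(-75.4)]
0 [np.float64(61.4), np.float64(-19.7), np.float64(-0.7), np.float64(-80.4)]
```

View pics/side2c.png

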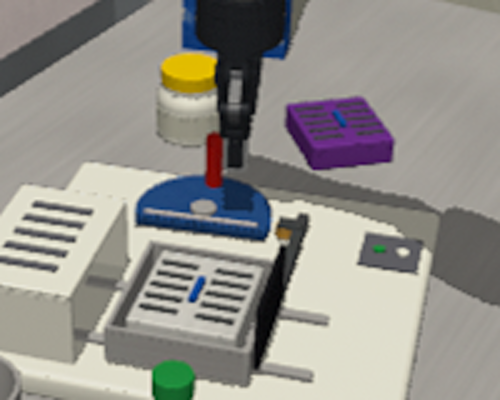

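View pics/top2c.png

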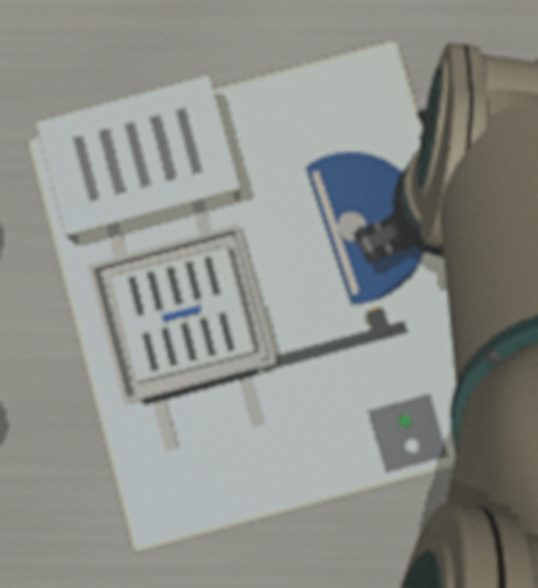

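The cam turned cleanly. In the top crop the flat (line 315,172 to 355,294) now faces dock +y, so the cam is near 1.64 rad. It lags the commanded arc by about 6°, so I continue.

```bash
python3 -m jog '[3,0,-1,-3,0, 6,1,-1,-6,0, 10,2,-1,-10,0, 14,2.5,-1,-15,0, 18,3,-1,-20,0, 22,3,-1,-25,0, 26.5,2.5,-1,-30,0, 31,2,-1,-35,0, 35,1,-1,-40,0, 39,-1,-1,-45,0, 42.5,-2.5,-1,-50,0, 46,-4.5,-1,-55,0, 50,-7,-1,-60,0, 53,-10,-1,-65,0, 56,-13,-1,-70,0, 57.5,-14.5,-1,-73,0, 57.5,-14.5,-1,-73,0]'; cat > m.py <<'E'
import sys
from h import *
k=sys.argv[1]
now()
for n in("top","side"):
    im,d=get_image(n);cv2.imwrite(f"pics/{n}{k}.png",im)
    b=im[150:385,240:455] if n=="top" else im[150:310,250:450]
    cv2.imwrite(f"pics/{n}{k}c.png",cv2.resize(b,None,fx=2.5,fy=2.5,interpolation=2))
E
python3 m.py 3
```

```text
clock: 5.8
eef_pos: [660.7, -117.9, 232.1]
tool_rot: [3.138, 0.0, 1.712]
force: [3.2, -2.2, 0.3]
width: 0.2
t 5.8 dock [ 74.1 -98.2] tip 59.1 yawd 82.8 F [ 3.2 -2.2  0.3] q [ 0.36  0.89 -0.39  1.57  0.44  0.76 -0.09] w 0.2 FD [ 2.5 -2.9]
```

View pics/side3c.png

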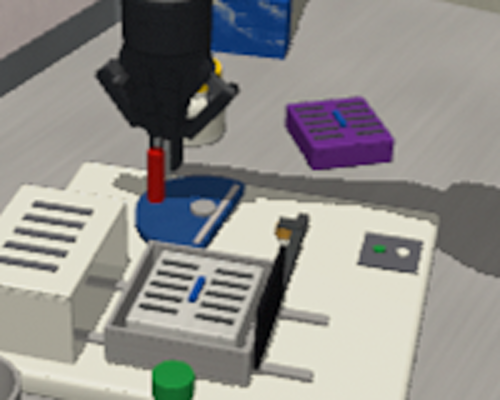

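View pics/top3c.png

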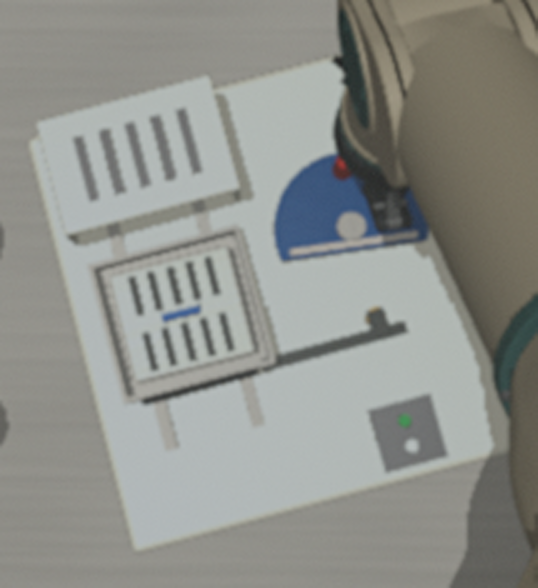

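```bash
cat > ca.py <<'E'
import sys
from h import *
k=sys.argv[1]
# edges of the white line/flat: boundary of cam against dock facing -x. Use hull of bluish mask in dock coords
for n,lo in(("top",90),("side",90)):
    im=cv2.imread(f"pics/{n}{k}.png");h=cv2.cvtColor(im,cv2.COLOR_BGR2HSV)
    m=(h[...,0]>100)&(h[...,0]<125)&(h[...,1]>lo)
    c=np.array(proj(n,[*D2W([30,-75]),40]))
    yy,xx=np.nonzero(m);P=np.array([W2D(ray(n,x,y,40)) for x,y in zip(xx,yy)])-[30,-75]
    P=P[np.hypot(*P.T)<66]
    # front boundary of blue toward -x: for each y bin min x
    pts=[]
    for b in np.arange(-44,45,3):
        q=P[abs(P[:,1]-b)<1.5]
        if len(q)>2: pts.append([q[:,0].min(),b])
    pts=np.array(pts,np.float32)
    vx,vy,x0,y0=cv2.fitLine(pts,cv2.DIST_HUBER,0,1,.01,.01).ravel()
    r=(pts[:,0]-x0)*vy-(pts[:,1]-y0)*vx
    if vy<0: vx,vy=-vx,-vy
    print(n,"flat line angle err deg (cam-180):",round(float(np.degrees(np.arctan2(-vx,vy))),2),"x at 0",round(float(x0-y0*vx/vy),1),"rms",r.std().round(2),len(pts))
    m=((h[...,0]<8)|(h[...,0]>172))&(h[...,1]>150)
    print("red",[(W2D(ray(n,x,y,90))-[30,-75]).round(1) for s,(x,y) in blob(m)][:4],blob(m)[:4])
E
python3 ca.py 3
python3 - <<'E'
from h import *
q=lambda n,x,y,z:ray(n,*((x/2.5+240,y/2.5+150) if n=="top" else (x/2.5+250,y/2.5+150)),z)
for n,a,b in(("top",(290,250),(412,235)),("side",(198,242),(240,188))):
    A=W2D(q(n,*a,40));B=W2D(q(n,*b,40));print(n,A-[30,-75],B-[30,-75]);d=A-B;print(np.degrees(np.arctan2(-d[0],d[1])))
im=cv2.imread("pics/side3.png");cv2.imwrite("pics/z3.png",cv2.resize(im[190:260,290:380],None,fx=8,fy=8,interpolation=2))
E
```

```text
top flat line angle err deg (cam-180): 18.38 x at 0 9.3 rms 8.78 21
red [] []
top [-3.88883245 50.3055477 ] [-17.21272696 -44.14514356]
-8.029572190734433
side [-6.2461597 53.0193965] [-20.26191404 -41.07466679]
-8.472184083182864Traceback (most recent call last):
  File "ca.py", line 9, in <module>
    yy,xx=np.nonzero(m);P=np.array([W2D(ray(n,x,y,40)) for x,y in zip(xx,yy)])-[30,-75]
                                        ~~~^^^^^^^^^^
  File "h.py", line 4, in ray
    p=camera_params(n);K=p["K"];T=p["T"]
ValueError: time passes only in moves, steps and waits
```

View pics/z3.png

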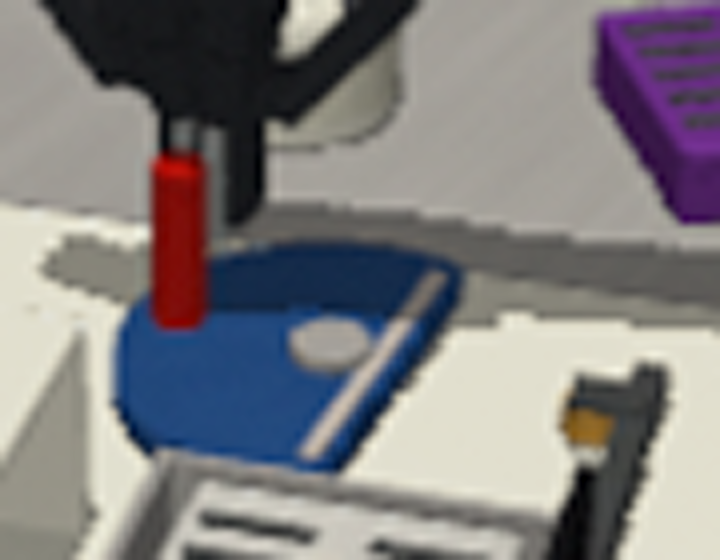

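```bash
sed -i 's/^def ray/_cp=camera_params\n_c={n:_cp(n) for n in("top","side")}\ncamera_params=lambda n:_c[n]\ndef ray/' h.py
python3 - <<'E'
from h import *
q=lambda n,x,y,z:ray(n,x/8+290,y/8+190,z)
A=W2D(q("side",312,452,40));B=W2D(q("side",438,280,40));d=A-B;print(np.degrees(np.arctan2(-d[0],d[1])))
P=W2D(q("side",180,158,90))-[30,-75];print("post top",P,np.degrees(np.arctan2(P[1],P[0])))
P=W2D(q("side",180,315,40))-[30,-75];print("post foot",P,np.degrees(np.arctan2(P[1],P[0])))
print(rows([[*orbit(p,16.8),58,p+90] for p in(-8,-6,-4,-2,-1,0)]))
E
```

```text
-7.225874456656564
post top [46.64161077 -3.0545195 ] -3.746901468230451
post foot [46.89988899 -3.20737877] -3.912239082183394
[[np.float64(0.1), np.float64(-1.4), np.float64(1.1), np.float64(0.6)], [np.float64(1.7), np.float64(-0.8), np.float64(1.1), np.float64(-1.4)], [np.float64(3.3), np.float64(-0.3), np.float64(1.1), np.float64(-3.4)], [np.float64(4.9), np.float64(0.2), np.float64(1.1), np.float64(-5.4)], [np.float64(5.7), np.float64(0.4), np.float64(1.1), np.float64(-6.4)], [np.float64(6.5), np.float64(0.6), np.float64(1.1), np.float64(-7.4)]]
```

```bash
python3 -m jog '[1,-1,0,-1,0, 2,-0.5,0,-2,0, 3,0,0,-3,0, 4,0,0,-4,0, 4,0,0,-4,0]'; python3 -m jog '[-5,0,0,0,0, -20,0,0,0,0, -40,0,-40,0,0, -70,0,-80,0,0, -100,0,-100,0,0, -130,0,-110,0,0, -160,0,-110,0,0, -170,0,-110,0,0, -170,0,-110,0,0]'; python3 m.py 4
python3 - <<'E'
import cv2
im=cv2.imread("pics/top4.png");cv2.imwrite("pics/z4t.png",cv2.resize(im[200:300,330:430],None,fx=6,fy=6,interpolation=2))
im=cv2.imread("pics/side4.png");cv2.imwrite("pics/z4s.png",cv2.resize(im[190:260,290:380],None,fx=8,fy=8,interpolation=2))
E
```

```text
clock: 6.32
eef_pos: [659.1, -113.7, 232.0]
tool_rot: [3.141, -0.0, 1.783]
force: [2.0, -2.2, 1.7]
width: 0.3
clock: 7.07
eef_pos: [693.3, -285.7, 340.5]
tool_rot: [-3.139, 0.001, 1.775]
force: [-0.0, 0.0, -1.5]
width: -0.2
t 7.07 dock [  61.3 -268.7] tip 167.5 yawd 86.4 F [-0.   0.  -1.5] q [ 0.57  0.88 -0.47  1.24  0.4   1.11  0.28] w -0.2 FD [-0.   0.1]
```

View pics/z4t.png

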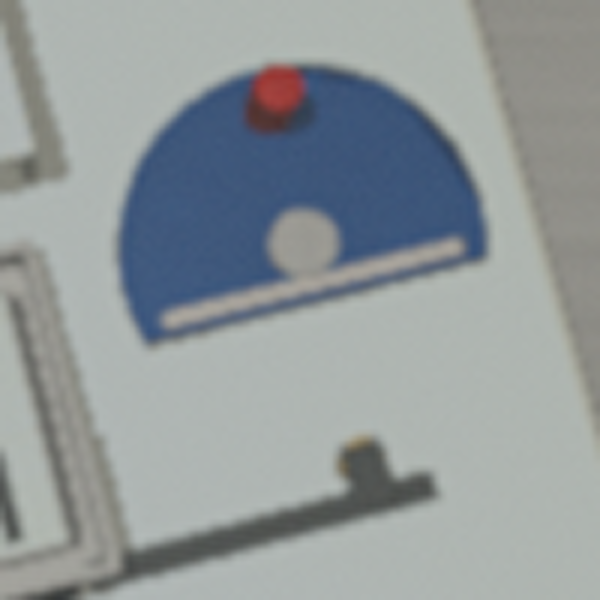

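View pics/z4s.png

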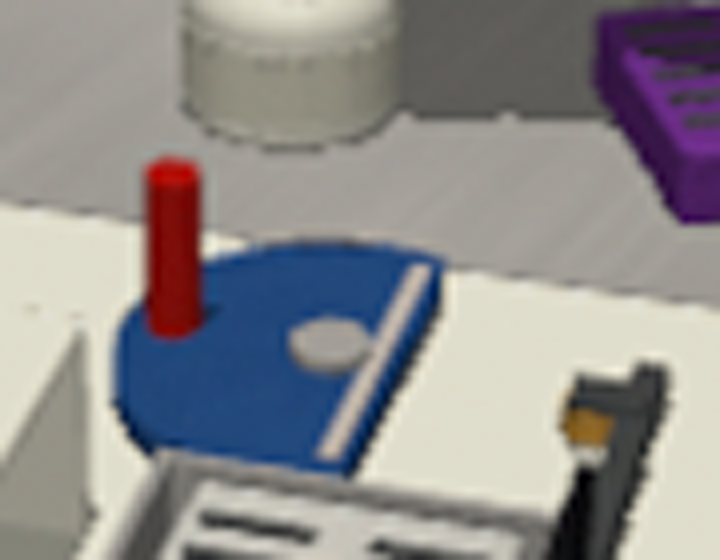

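View pics/top4.png

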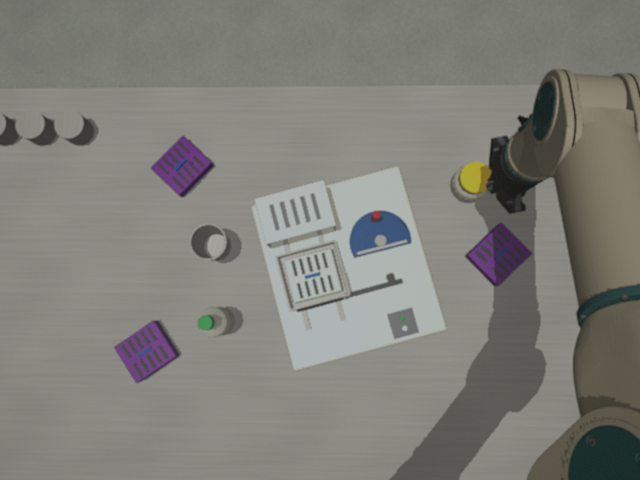

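Now both views are clear. In the top crop the flat line runs (150,345) to (487,258), near parallel to the cross bar, and the red post is at (280,90). I measure the angle by line fits.

```bash
cat > ca.py <<'E'
import sys
from h import *
k=sys.argv[1]
for n in("top","side"):
    im=cv2.imread(f"pics/{n}{k}.png");h=cv2.cvtColor(im,cv2.COLOR_BGR2HSV)
    m=(h[...,0]>95)&(h[...,0]<125)&(h[...,1]>90)
    yy,xx=np.nonzero(m);P=np.array([W2D(ray(n,x,y,40)) for x,y in zip(xx,yy)])-[30,-75]
    ok=np.hypot(*P.T)<66;P=P[ok]
    pts=[]
    for b in np.arange(-46,47,3):
        q=P[abs(P[:,1]-b)<1.5]
        if len(q)>2: pts.append([q[:,0].min(),b])
    pts=np.array(pts,np.float32)
    vx,vy,x0,y0=cv2.fitLine(pts,cv2.DIST_HUBER,0,.5,.01,.01).ravel()
    r=(pts[:,0]-x0)*vy-(pts[:,1]-y0)*vx
    if vy<0: vx,vy=-vx,-vy
    print(n,"cam-180:",round(float(np.degrees(np.arctan2(-vx,vy))),2),"x0",round(float(x0-y0*vx/vy),1),"rms",r.std().round(2),len(pts))
    # bolt: grey low-sat near centre
    m=((h[...,0]<8)|(h[...,0]>172))&(h[...,1]>150)
    for s,(x,y) in blob(m):
        p=W2D(ray(n,x,y,90 if n=="top" else 65))-[30,-75]
        if np.hypot(*p)<70: print("red",p.round(1),np.degrees(np.arctan2(p[1],p[0])).round(1))
E
python3 ca.py 4
python3 - <<'E'
from h import *
f=lambda n,x,y,z:W2D(ray(n,x/6+330,y/6+200,z) if n=="top" else ray(n,x/8+290,y/8+190,z))
def an(n,a,b,z,t):
    A,B=f(n,*a,z),f(n,*b,z);d=A-B if A[1]>B[1] else B-A;print(n,t,A.round(1),B.round(1),"deg",np.degrees(np.arctan2(-d[0],d[1])).round(2))
an("top",(150,346),(487,258),40,"flat");an("top",(165,320),(460,244),40,"white");an("top",(140,553),(425,476),41,"bar top edge")
an("top",(150,580),(432,498),41,"bar rear");
an("side",(330,455),(422,268),40,"white")
print("bolt top",f("top",304,242,44),"side",f("side",331,340,44),"post", f("top",280,90,90))
print("roller",f("top",362,446,42), "front", f("top",355,438,42))
for z,p in((90,[(328,183),(256,205)]),):
  pass
q=lambda x,y,z:W2D(ray("top",x/2.5+240,y/2.5+150,z))
for a,b in(((38,121),(209,77)),((240,192),(70,236))):
  A,B=q(*a,90),q(*b,90);d=A-B if A[1]>B[1] else B-A;print("hood edge deg",np.degrees(np.arctan2(-d[0],d[1])))
E
```

```text
top cam-180: -0.88 x0 -5.2 rms 8.2 31
red [46.3  0.3] 0.4
side cam-180: -0.48 x0 -15.9 rms 6.75 31
red [48.2  0.4] 0.5
top flat [ 12.2 -18.8] [  11.5 -131.6] deg -0.36
top white [ 19.1 -25.8] [  18.1 -124.4] deg -0.55
top bar top edge [-51.5   2. ] [-51.3 -92.8] deg 0.14
top bar rear [-60.6   1.2] [-58.6 -93. ] deg 1.23
side white [ 19.6 -22.9] [  18.5 -121.2] deg -0.63
bolt top [ 31.48882472 -75.51005749] side [ 32.0011924  -71.24918506] post [ 74.68396421 -75.66920166]
roller [-36.79936498 -75.81841734] front [-33.74138233 -74.35435058]
hood edge deg -0.6022661022104178
hood edge deg -0.49780576820916383
```

The cam reads within about 0.5° of low point in both views, so no more turning is needed. Next I take the hand over, behind the black push plate.

```bash
python3 - <<'E'
from h import *
now()
print(rows([[-98,71,160,0],[-98,71,60,0]]))
E
```

```text
t 7.17 dock [  63.5 -263.1] tip 167.4 yawd 86.8 F [-0.3  0.9 -0.6] q [ 0.57  0.88 -0.47  1.24  0.4   1.11  0.28] w 0.0 FD [-0.  1.]
[[np.float64(324.5), np.float64(-180.0), np.float64(8.8), np.float64(86.8)], [np.float64(324.2), np.float64(-179.8), np.float64(108.8), np.float64(86.8)]]
```

```bash
python3 -m jog '[8,-4,0,3,0, 28,-15,0,8,0, 55,-30,0,14,0, 85,-47,0,20,0, 115,-64,2,26,0, 145,-80,4,33,0, 175,-97,4,40,0, 205,-114,6,47,0, 235,-130,6,54,0, 262,-145,8,61,0, 285,-158,8,68,0, 303,-168,8,75,0, 315,-175,9,82,0, 322,-179,9,87,0, 324,-180,9,87,0, 324,-180,9,87,0]'; python3 - <<'E'
from h import *
now()
print(rows([[-98,71,160,0],[-98,71,60,0]]))
E
```

```text
clock: 8.5
eef_pos: [449.7, 0.8, 332.7]
tool_rot: [-3.141, 0.001, 0.27]
force: [-0.1, -0.8, 1.2]
width: 0.1
t 8.5 dock [-98.1  72. ] tip 159.7 yawd 0.2 F [-0.1 -0.8  1.2] q [-0.02  0.47 -0.06  2.13  0.05  0.55 -1.42] w 0.1 FD [-0.3 -0.7]
[[np.float64(0.1), np.float64(1.0), np.float64(-0.3), np.float64(0.2)], [np.float64(0.2), np.float64(1.1), np.float64(99.7), np.float64(0.2)]]
```

```bash
python3 -m jog '[0,1,8,0,0, 0,1,25,0,0, 0,1,45,0,0, 0,1,65,0,0, 0,1,82,0,0, 0,1,92,0,0, 0,1,97,0,0, 0,1,100,0,0, 0,1,100,0,0]'; python3 m.py 5
```

```text
clock: 9.25
eef_pos: [451.1, -2.4, 232.1]
tool_rot: [-3.141, 0.001, 0.263]
force: [-0.6, 0.5, 0.2]
width: 0.3
t 9.25 dock [-97.6  68.4] tip 59.1 yawd -0.2 F [-0.6  0.5  0.2] q [-0.03  0.67 -0.03  2.2   0.07  0.28 -1.44] w 0.3 FD [-0.5  0.6]
```

View pics/side5c.png

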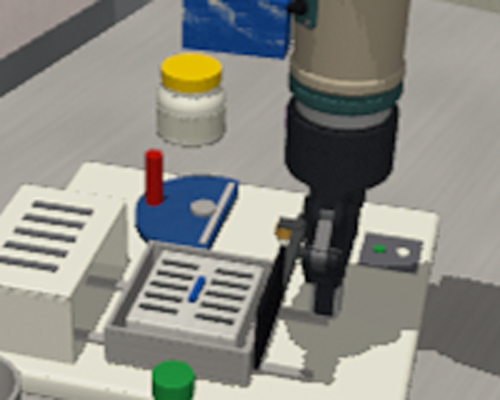

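View pics/top5c.png

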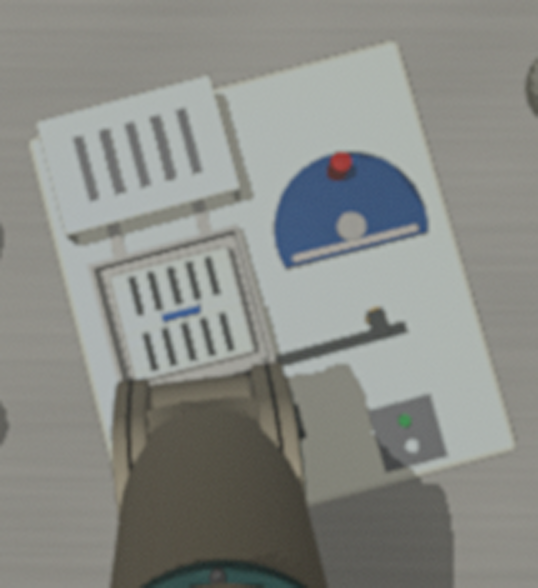

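The fingers are behind the black plate (side crop: fingers near (325,290), plate near (270,310)) and touch nothing. I advance slowly.

```bash
python3 -m jog '[3,-1,0,0,0, 8,-2,0,0,0, 14,-2,0,0,0, 19,-2,0,0,0, 22,-2,0,0,0, 24,-2,0,0,0, 26,-2,0,0,0, 26,-2,0,0,0]'; python3 - <<'E'
from h import *
now()
E
python3 -m jog '[1.5,0,0,0,0, 3,0,0,0,0, 4.5,0,0,0,0, 6,0,0,0,0, 7.5,0,0,0,0, 9,0,0,0,0, 10.5,0,0,0,0, 12,0,0,0,0]'; python3 m.py 6
```

```text
clock: 10.02
eef_pos: [476.0, 6.7, 232.7]
tool_rot: [3.142, -0.0, 0.263]
force: [-0.1, -0.9, 0.3]
width: 0.1
t 10.02 dock [-71.2  70.7] tip 59.7 yawd -0.2 F [-0.1 -0.9  0.3] q [-0.05  0.68 -0.03  2.13  0.06  0.33 -1.45] w 0.1 FD [-0.3 -0.8]
clock: 10.68
eef_pos: [487.1, 9.8, 232.6]
tool_rot: [-3.141, 0.001, 0.263]
force: [-3.3, -0.6, 0.2]
width: 0.4
t 10.68 dock [-59.7  70.7] tip 59.6 yawd -0.2 F [-3.3 -0.6  0.2] q [-0.05  0.69 -0.03  2.1   0.06  0.35 -1.45] w 0.4 FD [-3.3  0.3]
```

View pics/side6c.png

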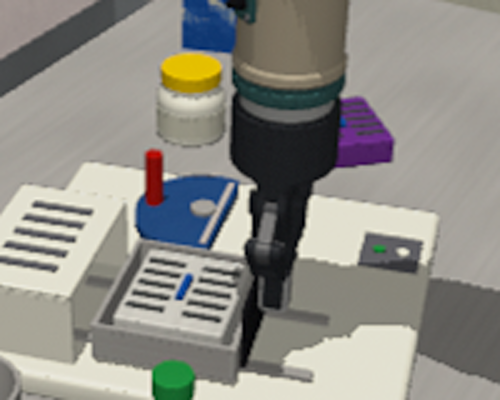

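View pics/top6c.png

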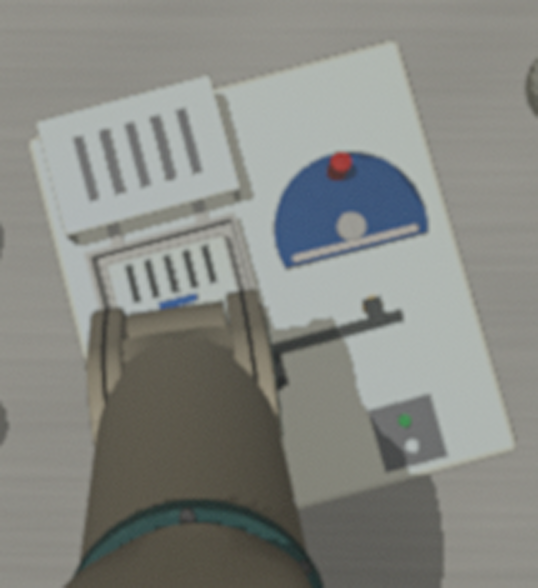

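Contact was at about dock x −68. The carriage follows at about 3.3 N and the cassette rides along.

```bash
python3 -m jog '[1.5,0,0,0,0, 3,0,0,0,0, 4.5,0,0,0,0, 6,0,0,0,0, 7.5,0,0,0,0, 9,0,0,0,0, 10.5,0,0,0,0, 12,0,0,0,0, 13.5,0,0,0,0, 15,0,0,0,0, 16.5,0,0,0,0, 18,0,0,0,0, 19.5,0,0,0,0, 21,0,0,0,0, 22,0,0,0,0, 23,0,0,0,0, 24,0,0,0,0]'; python3 m.py 7
```

```text
clock: 12.2
eef_pos: [510.5, 16.1, 232.7]
tool_rot: [-3.141, -0.0, 0.263]
force: [-3.8, -0.1, -2.8]
width: 0.2
t 12.2 dock [-35.5  70.6] tip 59.7 yawd -0.2 F [-3.8 -0.1 -2.8] q [-0.06  0.71 -0.04  2.04  0.06  0.4  -1.45] w 0.2 FD [-3.7  0.9]
```

View pics/top7c.png

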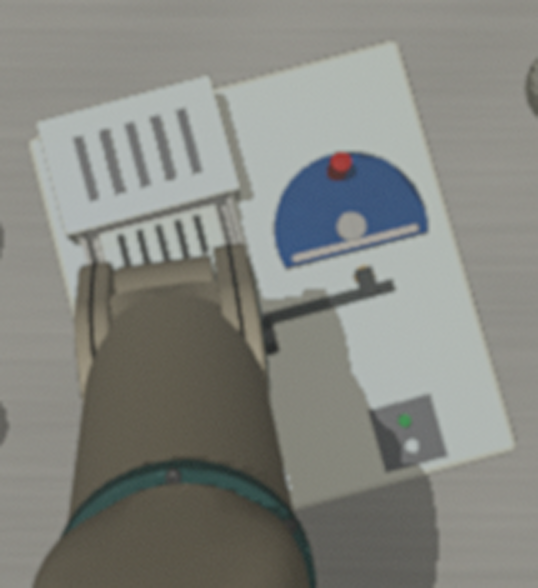

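View pics/side7c.png

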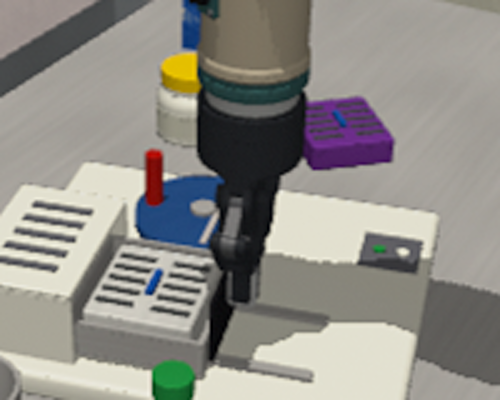

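```bash
python3 -m jog '[0.7,0,0,0,0, 1.4,0,0,0,0, 2,0,0,0,0, 2.7,0,0,0,0, 3.4,0,0,0,0, 4,0,0,0,0]' | grep -E "pos|force"; python3 -m jog '[0.5,0,0,0,0, 1,0,0,0,0, 1.5,0,0,0,0]' | grep -E "pos|force"
```

```text
eef_pos: [514.4, 17.1, 232.8]
force: [-3.3, 0.5, -0.6]
eef_pos: [515.8, 17.4, 232.8]
force: [-3.4, 1.2, 0.9]
```

```bash
python3 -m jog '[0.5,0,0,0,0, 1,0,0,0,0, 1.5,0,0,0,0]'| grep -E "pos|force"; python3 m.py 8
```

```text
eef_pos: [517.1, 17.8, 232.8]
force: [-4.7, 0.2, 2.7]
t 13.3 dock [-28.6  70.6] tip 59.8 yawd -0.2 F [-4.7  0.2  2.7] q [-0.07  0.71 -0.04  2.02  0.06  0.41 -1.45] w 0.0 FD [-4.5  1.5]
```

View pics/top8c.png

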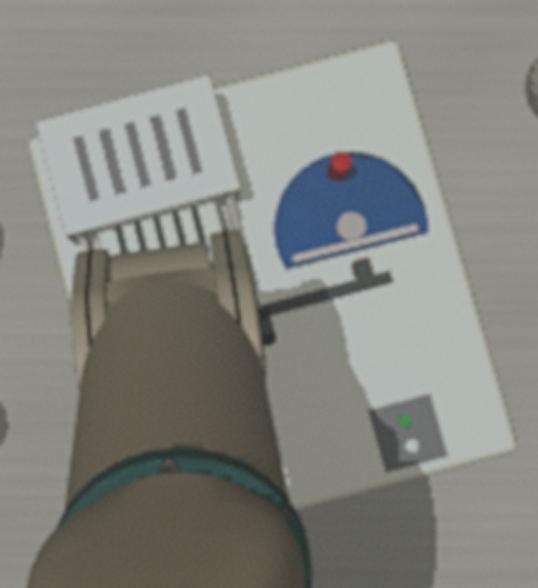

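```bash
for i in 1; do python3 -m jog '[0.3,0,0,0,0, 0.7,0,0,0,0, 1,0,0,0,0]'| grep -E "pos|force"; done; python3 -m jog '[0.3,0,0,0,0, 0.7,0,0,0,0, 1,0,0,0,0]'| grep -E "pos|force"
```

```text
eef_pos: [517.4, 17.8, 232.7]
force: [-6.3, -0.1, 4.1]
eef_pos: [517.7, 17.9, 232.6]
force: [-8.4, -1.0, 5.5]
```

Motion stopped at about dock x −28 while the force rose to 8 N, so this should be the home stop. I withdraw and check that the roller is not on the cam.

```bash
python3 -m jog '[-1,0,0,0,0, -4,0,0,0,0, -10,0,0,0,0, -18,0,0,0,0, -28,0,0,0,0, -40,0,-15,0,0, -45,0,-45,0,0, -45,15,-80,0,0, -45,45,-110,0,0, -45,80,-130,0,0, -45,120,-130,0,0, -45,160,-130,0,0, -45,200,-130,0,0, -45,240,-130,0,0, -45,280,-130,0,0, -45,310,-130,0,0, -45,330,-130,0,0, -45,335,-130,0,0, -45,335,-130,0,0]'; python3 m.py 9; python3 - <<'E'
import cv2
im=cv2.imread("pics/top9.png");cv2.imwrite("pics/z9t.png",cv2.resize(im[190:310,250:430],None,fx=4.4,fy=4.4,interpolation=2))
im=cv2.imread("pics/side9.png");cv2.imwrite("pics/z9s.png",cv2.resize(im[190:290,230:390],None,fx=5,fy=5,interpolation=2))
E
```

```text
clock: 15.48
eef_pos: [562.1, -318.8, 362.3]
tool_rot: [3.141, 0.0, 0.26]
force: [-0.4, 0.6, -1.3]
width: 0.0
t 15.48 dock [ -73.9 -266. ] tip 189.3 yawd -0.4 F [-0.4  0.6 -1.3] q [ 0.51  0.67 -0.07  1.57  0.06  0.9  -0.89] w 0.0 FD [-0.2  0.6]
```

View pics/z9t.png

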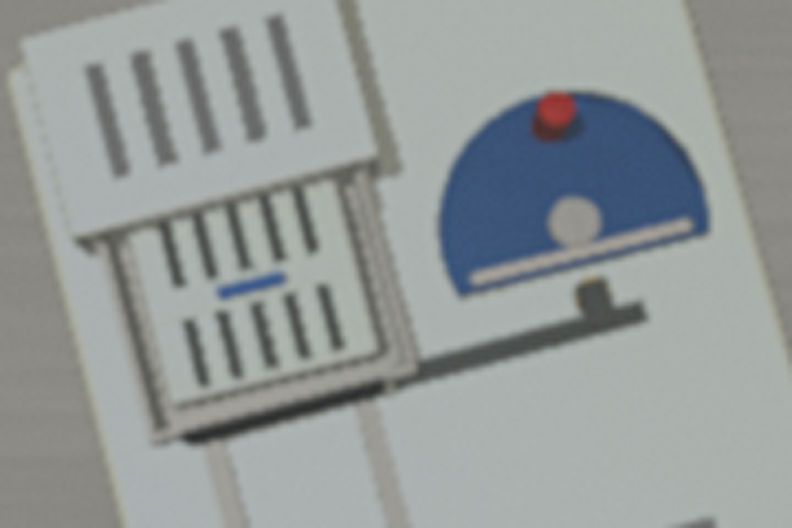

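View pics/z9s.png

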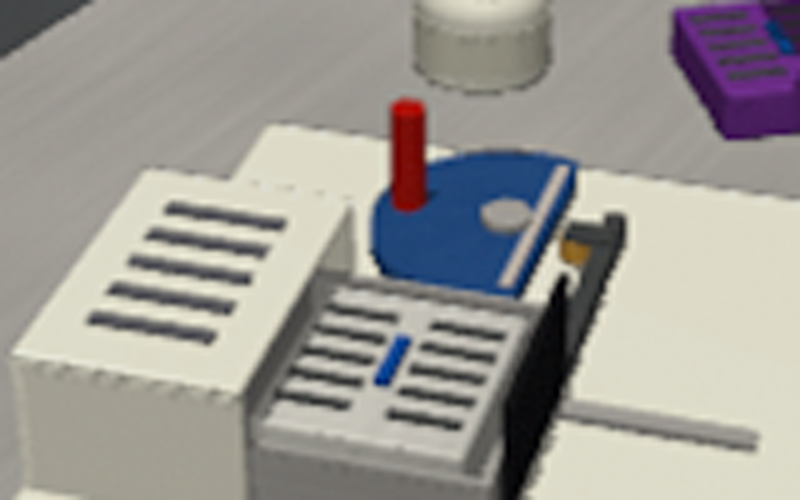

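View pics/top9.png

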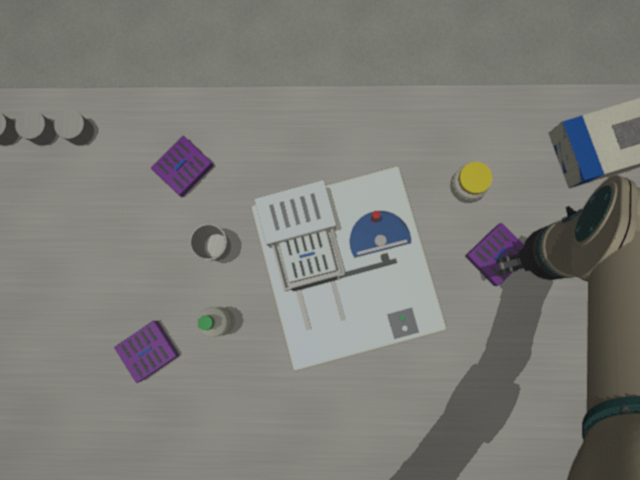

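```bash
python3 - <<'E'
from h import *
f=lambda x,y,z:W2D(ray("top",x/4.4+250,y/4.4+190,z))
g=lambda x,y,z:W2D(ray("top",x/6+330,y/6+200,z))
print("bar end now",f(646,308,41),"before",g(432,485,41))
print("roller front now",f(585,281,42),"before",g(355,438,42))
print("flat",f(462,297,40),f(707,234,40))
q=lambda x,y,z:W2D(ray("top",x/2.5+240,y/2.5+150,z))
print("rim rear corner now",f(160,438,59),"before",q(130,397,59), "R now",f(412,370,59),"before",q(275,360,59))
A=cv2.imread("pics/top4.png");B=cv2.imread("pics/top9.png")
for nm,(a,b,c,d),z in(("bar",(278,298,380,408),41),):
    t=A[a:b,c:d];r=cv2.matchTemplate(B[250:300,370:415],t,cv2.TM_CCOEFF_NORMED);_,v,_,l=cv2.minMaxLoc(r)
    u2,v2=l[0]+370,l[1]+250;print(nm,v,(u2-c,v2-a),W2D(ray("top",u2,v2,z))-W2D(ray("top",c,a,z)))
E
```

```text
bar end now [-13.27942628 -95.5678763 ] before [-54.61935183 -94.1445389 ]
roller front now [  5.09119154 -72.87241566] before [-33.74138233 -74.35435058]
flat [ 12.47985652 -18.93188033] [  11.36322508 -130.55805021]
rim rear corner now [-14.26951492 124.4903433 ] before [-52.27786332 123.30009972] R now [-14.04635119  11.57984333] before [-53.59059988   9.87556737]
bar 0.9973008632659912 (-6, -20) [40.34334707  0.72027238]
```

The carriage is home: it travelled about 40 mm and the roller front is at dock x ≈ 5, still about 6 mm clear of the flat. The cam angle is unchanged, the cassette lies in the tray, the bystanders have not moved and the hand is clear.

```bash
python3 -c "
from cell import *
print(finish_job())"
```

```text
the job is handed in; nothing more can be done
None
```

I turned the cam to its low point, pushed the carriage home and withdrew the hand. I then handed the job in at about 15.6 s; it reported no verdict.

- **Cam:** I pushed the red post counter-clockwise with the closed fingertips. Hand-picked points on the flat and its white line put the cam within about 0.6° of squarely facing the roller in both views. My automatic line fit was noisy (rms 7–8 mm), so I did not rely on it. After the carriage push the flat line was still in the same place.
- **Carriage:** I pushed the black plate at about 3–4 N until it stopped; the force reached about 8 N against the stop. The carriage moved about 40 mm by image matching. I did not measure where it started, but an estimated start of about 4 mm fits the 44 mm full travel. The roller front ended at dock x ≈ 5 mm, with the flat at about 12 mm. That leaves roughly 6 mm of clearance, so it rests on its stop and not on the cam.
- **Disagreement:** Part-way through, the side camera's post position put the cam about 4° off, while the line-based angle said 7–8°. I pushed only about 4° more and measured again with the hand clear. The post then read 0.4–0.5° past square and the flat line about 0.5° short of it, so the two differ by about 1°.
- **Everything else:** The cassette stayed lying in the tray and the bottle, beaker and jar were left where they stood. At hand-in the fingertips were about 190 mm above the counter, touching nothing.

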